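# Calibrate the bench scale from its keys

### The arm

A 6-joint arm with a two-finger parallel gripper is mounted at the origin on a cart in front of the work surface, level with it; the furniture and walls round the work are solid. World frame = base frame: x ahead of the robot, y to its left, z up, the work surface at z = 0. Lengths are in mm, angles in rad, forces in N, time in s.
With the tool pointing down it reaches from about 350 to 950 mm from the base axis. Payload 17.4 kg.
Tool frame: the origin (TCP) lies at the very end of the fingers, on their centre line; the grasp point (between the pads) lies 19 mm behind it; y points along the fingers, z is the direction in which the jaws open and shut, and the axes are right-handed (so a half turn about y gives the same grasp; the last joint's range is limited). The gripper opens to 93 mm and grips with 3 to 60 N. Pads are 15 mm wide; open, the fingers measure 128 mm over their backs; the gripper's body (75 mm by 188 mm) begins 65 mm behind the grasp point.
Start: joints at [-1.207, 0.116, 1.442, -0, 1.584, -0.038], TCP at [263.967, -621.252, 218.646] pointing down, gripper open.
Joint ranges: [-2.83, 2.83], [-0.83, 2.19], [0.07, 2.5], [-1.14, 4.28], [0.01, 3], [-2.97, 2.97]. Speed limits (rad/s): [1.89, 1.89, 2.22, 3.14, 3.14, 3.14].

### API

Orientations are given as a rotation vector (axis times angle).
In Python, from bench import robot, get_image, job, finder gives the robot as it stands.
- The arm moves only by the shell command python3 -m crank 'ROWS' [OPENING] [FORCE]. ROWS is JSON, a list of rows, each a list of 2 entries, a list of its own where there are three numbers: the shift along the tool's x, y, z in mm, then the turn, a rotation vector about the tool's x, y, z in rad. In form: [[[tx, ty, tz], [wx, wy, wz]], ...]. A call has 1 to 12 rows; each row is the pose to reach, as a shift and turn from the pose commanded when the call began, along the tool's axes at that moment; what a row does not reach only later rows make up. A row lasts 1/8 s, in which the tool goes at most 62.5 mm and 10.7 degrees, less where a joint would pass 70% of its speed; a pose out of reach is approached as far as the arm can. A call with a gripper value outside its range is refused whole. OPENING is the closure in counts, from 0 (fully open) to 255 (shut), set as the call begins (- or left out, the last holds). The fingers move at their own pace and stop on an object; FORCE is the grip in N (left out, the last holds). Time passes only in rows, so rows that repeat a pose let the fingers close. It gives the time, the measured TCP pose, the force and the opening at its end, in the units of the state.
- robot.sense(): the state, without advancing time (a new reading comes with each control period).
- get_image(name): name is "scene" or "top" or "wrist"; returns a dict with "img" (384x512x3 uint8, red, green, blue), "z_map" (384x512 float32, mm along the optical axis (not along the pixel's ray), 0 where there is no reading), "fovy" (degrees; the focal length in pixels is half the picture's height over the tangent of half this angle, whatever the lens; pixels are square), "cx", "cy" (the principal point, pixels), "rvec" (rotation vector, rad) and "tvec" (3), from world to camera coordinates, as OpenCV has them; the wrist camera has in their place "hand_eye" (4x4, takes a point from camera to tool coordinates, whose origin is the TCP and whose axes are the tool frame's). Camera axes: x right, y down, z forward; pixel columns grow to the right and rows downward; lengths in mm; the calibration is good to about 2 mm. A picture is of the moment at which its call begins: read the wrist's pose just before it.
- job.finish_job(): hands the job in, once; it reports no verdict.
Trained networks look in a picture, given as the dict that the camera call returned (one of the last four; its "shot" number tells which), for a name from the list of things; names that differ only in an ending like _2 or _b are one class to them, and where a whole thing is asked for, a point or a joint stands for the part that bears it (a point fixed in the world has none). Each returns a list of dicts, best first, with "conf" (0 to 1); they miss things now and then, are a little off and sometimes report something else, mostly with a low value. They report only what shows in the picture. A call takes as long as a camera call.
- finder.spot_in(picture, query): "at" ([x, y, z] in mm, in the coordinates of the camera as it stood for that picture, good to about 4 mm: the middle of the surface that is visible of it).
- finder.pinpoint(picture, query): "at" ([x, y, z] in mm, in the coordinates of the camera as it stood for that picture, good to about 4 mm: a listed point, or the origin of a listed thing).
The state is a dict: "time_s": time; "joint_pos": joint angles; "qvel": joint speeds; "joint_efforts": joint torques, N m; "tcp_pos": TCP position; "tool_rot": TCP orientation; "wrist_force": force on the tool from outside, world axes, zero at the start; "torque": the same for the moment, N m; "opening": opening from 0.0 (shut) to 1.0 (fully open).
Only numpy, scipy, OpenCV 4.12 (cv2) and the standard library are available. Lean on these libraries where they do the work, as an engineer would, in place of code of your own. Each camera call takes 0.05 s, during which the arm holds its last target.

### The job

The brass weight is already on the scale, so calibrate it: with your fingertips, gently hold the yellow key down (half way or more, without ramming it against its stop) for at least two full seconds, let it come up again, then press the green key in the same way to confirm and withdraw. Never press the red key, and leave the weight standing where it is on the pan and everything else on the bench where it is; nothing is to be picked up.

Things in the scene. Friction and masses are not known exactly. Their poses are not given: they have to be found in the camera images.
- scale: grey bench scale fixed to the bench, 220 mm (its x) by 190 mm (its y), flat top 36 mm above the bench; origin at the centre of its underside. Its -x side, with the key strip, faces the robot, turned by its yaw. Along its top from -x to +x: a black strip with three round keys in a row along y (at x = -78 mm and y = -55, 0 and +55 mm; which colour is at which place changes), a blank display, a round steel pan.
- pan (a point): centre of the top of the scale's fixed round steel pan (120 mm across), 48 mm above the bench, at x = +35 mm in the scale's frame
- yellow_bezel: the yellow key's fixed low metal ring (34 mm across) with the key in it; origin on the scale's top at the key's axis, z up
- green_bezel: the green key's fixed low metal ring, like the yellow one
- red_bezel: the red key's fixed low metal ring, like the yellow one
- yellow_top (a point): centre of the top of the yellow round key, 26 mm across; 54 mm above the bench when up (18 mm above the scale's top); moves down with the key
- green_top (a point): centre of the top of the green round key, same size and height
- red_top (a point): centre of the top of the red round key, same size and height; not to be pressed
- yellow_key (a joint): the yellow key's joint value is 0 up, 0.012 m fully down. Pressed straight down against a spring: starts to move at 1.5 N, then 0.5 N more for each mm (4 N at 5 mm), fully down at 12 mm and 7.5 N, where it meets a hard stop; half way is enough. It comes up by itself when let go.
- green_key (a joint): the green key's joint value is 0 up, 0.012 m fully down. Same spring.
- red_key (a joint): the red key's joint value is 0 up, 0.012 m fully down. Same spring; must stay up.
- weight: brass weight with a knob, 31 mm across, 51 mm tall, loose, standing upright on the pan, up to 20 mm off its centre; origin at the centre of its underside, z up. Must not be disturbed
- large_collet: bystander, loose, stands near the scale's right (-y) side: steel spring collet, upright, 24 mm across, 34 mm tall; origin at the centre of its underside
- small_collet: bystander, loose, stands near the scale's left (+y) side: steel spring collet, upright, 20 mm across, 31 mm tall; origin at the centre of its underside
- loupe: bystander, loose: black eye loupe standing on its wide rim, 40 mm across, 30 mm tall, on the left of the bench; origin at the centre of its underside
- pliers: bystander, loose: pliers with blue handles lying flat, 51 x 156 x 13 mm, on the right of the bench; origin at the middle of the underside
- eraser: bystander, loose: eraser in a blue sleeve lying flat, 22 x 52 x 12 mm, at the front right of the bench; origin at the centre of its underside

How it is judged (in metres and radians):
On the way, in this order (a step that is already met when the one before it is completed fails the run):
1. the yellow key is held at least 5 of its 12 mm down by the fingers for two seconds (1.9 s are enough), the green and red keys up (value of joint yellow_key above 0.005 m and contact force between the fingers and yellow_bezel above 0.5 N and value of joint each of green_key, red_key below 0.0015 m), for 1.9 s.
2. the yellow key is up again (value of joint each of yellow_key, green_key below 0.0015 m), for 0.1 s.
3. the green key is pressed at least 5 of its 12 mm down by the fingers, the yellow and red keys up (value of joint green_key above 0.005 m and contact force between the fingers and green_bezel above 0.5 N and value of joint each of yellow_key, red_key below 0.0015 m), for 0.1 s.
At the end, for the whole second after the job is handed in: All three keys are up (within 1.5 mm), the weight stands upright and still on the pan within 8 mm of where it was, and the collets, loupe, pliers and eraser lie within 12 mm of where they were (all of step 2 and value of joint red_key below 0.0015 m and distance of weight from where it was at the start of the episode below 0.008 m and angle between weight's own z axis and vertical below 0.1 rad and horizontal distance between weight and pan below 0.035 m and linear speed of weight below 0.02 m/s and distance of each of large_collet, small_collet, loupe, pliers, eraser from where it was at the start of the episode below 0.012 m); the robot touches nothing.
It fails at once if the red key is pressed (more than 2 mm) (value of joint red_key above 0.002 m).
It fails at once if the yellow and green keys are down together (value of joint each of yellow_key, green_key above 0.003 m).
It fails at once if a key or the scale is struck with more than 40 N (contact force between any of the fingers, the arm and yellow_bezel above 40 N or contact force between any of the fingers, the arm and green_bezel above 40 N or contact force between any of the fingers, the arm and red_bezel above 40 N or contact force between any of the fingers, the arm and scale above 40 N).
It fails at once if the weight is shifted more than 8 mm, lifted or tipped (distance of weight from where it was at the start of the episode above 0.008 m or angle between weight's own z axis and vertical above 0.2 rad).
It fails at once if a bystander is moved more than 12 mm (distance of any of large_collet, small_collet, loupe, pliers, eraser from where it was at the start of the episode above 0.012 m).
It also fails if it takes over 38 s, if anything falls off the work surface, if the arm or the gripper's body presses on something with over 40 N, if the wrist force passes 120 N, or if a joint passes its speed limit or range.

## Working session

There is one attempt and no reset: what is moved stays moved. The work goes in short steps, Python scripts to look and compute and a shell command to move; the robot and the scene stay as the last step left them, time stands still between calls to the robot, and variables do not carry over. Pictures are saved under pics/ and viewed, and the job is handed in when it is done.

```bash
mkdir -p pics; ls
cat > h.py <<'E'
import numpy as np, cv2
from scipy.spatial.transform import Rotation as R
from bench import robot,get_image,job,finder
def c2w(p,pt,s=None):
    pt=np.array(pt,float)
    if 'rvec' in p and p.get('rvec') is not None:
        M=R.from_rotvec(np.ravel(p['rvec'])).as_matrix(); return M.T@(pt-np.ravel(p['tvec']))
    t=(np.array(p['hand_eye'])@np.append(pt,1))[:3]
    return R.from_rotvec(s['tool_rot']).as_matrix()@t+np.array(s['tcp_pos'])
def save(p,n): cv2.imwrite('pics/'+n,p['img'][:,:,::-1])
E
python3 - <<'E'
from h import *
s=robot.sense(); print(s); print(R.from_rotvec(s['tool_rot']).as_matrix().round(3))
for n in ['top','scene']:
    p=get_image(n); save(p,n+'0.png')
    for q in ['yellow_top','green_top','red_top','pan','scale','weight','large_collet','small_collet']:
        for r in finder.pinpoint(p,q)[:2]: print(n,q,round(r['conf'],2),c2w(p,r['at']).round(1))
print(robot.sense()['time_s'])
E
```

```text
pics
{'time_s': 0.0, 'joint_pos': array([-1.20682726e+00,  1.16463591e-01,  1.44227224e+00, -3.37098800e-06,
        1.58398713e+00, -3.78009979e-02]), 'qvel': array([ 0.00037445,  0.0005256 , -0.00216903, -0.00028219, -0.00228072,
       -0.00030542]), 'joint_efforts': array([ 6.26597262e-05, -7.21267319e+01, -6.22609377e+01,  7.80740543e-02,
        2.37303885e-02, -4.59366424e-05]), 'tcp_pos': array([ 263.87433198, -621.06157069,  217.91594938]), 'tool_rot': array([-0.40759198,  2.00181614, -1.99954009]), 'wrist_force': array([-0.56857433,  0.63074971, -0.31077427]), 'torque': array([ 0.01413297, -0.02790799,  0.04108302]), 'opening': 1.0012312751718346}
[[-0.92  -0.     0.391]
 [-0.391  0.001 -0.92 ]
 [-0.    -1.    -0.001]]
top yellow_top 0.42 [492.3 -81.4  32.3]
top yellow_top 0.38 [497.1 -85.   55. ]
top green_top 0.57 [509.4 -31.5  53.8]
top green_top 0.49 [493.7 -84.9  53.3]
top red_top 0.71 [614.9 -66.7  48.9]
top red_top 0.55 [528.1  19.6  53.5]
top pan 0.73 [613.8 -66.2  46.1]
top scale 0.71 [586.1 -55.4   1.9]
top weight 0.49 [619.6 -79.4  47.1]
top large_collet 0.5 [ 535.9 -175.    -0.6]
top small_collet 0.6 [629.8  71.8  -1. ]
scene yellow_top 0.65 [490.8 -81.   53.7]
scene yellow_top 0.25 [532.7  24.4  53.4]
scene green_top 0.39 [516.3 -27.4  56.9]
scene red_top 0.62 [534.   23.1  53.9]
scene pan 0.79 [623.4 -62.5  49.6]
scene scale 0.96 [588.7 -50.4   2.8]
scene scale 0.2 [ 702.5 -308.4   -1.8]
scene weight 0.54 [623.1 -75.5  46.2]
scene large_collet 0.4 [ 541.6 -174.6    1.3]
scene small_collet 0.63 [630.9  79.    8.8]
0.9
```

View pics/top0.png

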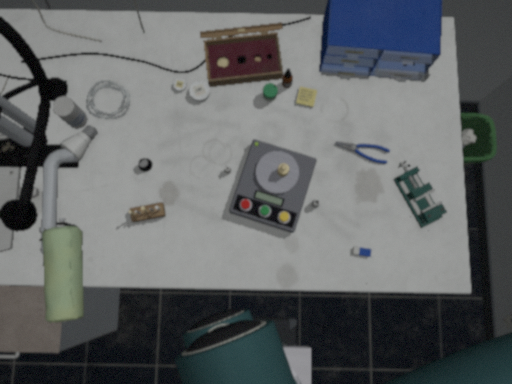

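View pics/scene0.png

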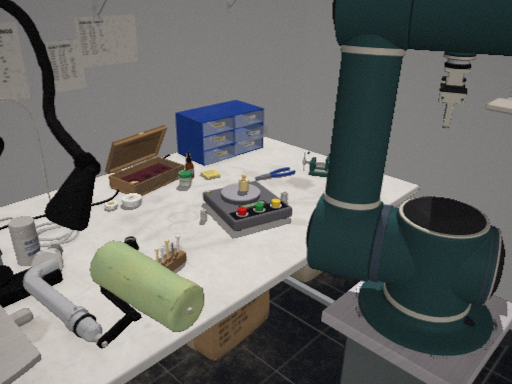

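```bash
python3 -m crank '[[[-35,0,-36],[0,-0.07,0]],[[-75,0,-78],[0,-0.14,0]],[[-115,0,-119],[0,-0.22,0]],[[-155,0,-160],[0,-0.3,0]],[[-195,0,-201],[0,-0.37,0]],[[-235,0,-243],[0,-0.45,0]],[[-275,0,-284],[0,-0.53,0]],[[-315,0,-325],[0,-0.6,0]],[[-355,0,-367],[0,-0.68,0]],[[-395,0,-408],[0,-0.76,0]],[[-418,0,-432],[0,-0.8,0]],[[-418,0,-432],[0,-0.8,0]]]' 255 20
python3 -m crank '[[[0,0,0],[0,0,0]],[[0,0,0],[0,0,0]]]'
cat > look.py <<'E'
import sys
from h import *
def blobs(p,s=None):
    hsv=cv2.cvtColor(p['img'],cv2.COLOR_RGB2HSV); H,W=hsv.shape[:2]
    f=H/2/np.tan(np.radians(p['fovy'])/2)
    for n,lo,hi in [('yellow',20,34),('green',50,85),('red',0,6)]:
        m=((hsv[...,0]>=lo)&(hsv[...,0]<=hi)&(hsv[...,1]>150)&(hsv[...,2]>70)).astype(np.uint8)
        k,l,st,c=cv2.connectedComponentsWithStats(m)
        for i in range(1,k):
            if st[i,4]<25: continue
            z=np.median(p['z_map'][l==i]); 
            if z<=0: continue
            w=c2w(p,[(c[i][0]-p['cx'])*z/f,(c[i][1]-p['cy'])*z/f,z],s)
            if 440<w[0]<680 and -200<w[1]<120: print(n,'px',c[i].round(1),st[i,4],w.round(1))
tag=sys.argv[1]
for n in sys.argv[2:]:
    s=robot.sense(); p=get_image(n); save(p,n+tag+'.png'); print(n,s['time_s'],s['tcp_pos'].round(1)); blobs(p,s)
    for q in ['yellow_top','green_top','red_top','weight']:
        for r in finder.pinpoint(p,q)[:1]: print(' net',q,round(r['conf'],2),c2w(p,r['at'],s).round(1))
print(R.from_rotvec(s['tool_rot']).as_matrix().round(3))
E
python3 look.py 1 top scene wrist
```

```text
time_s: 2.4
tcp_pos: [480.1, -58.4, 218.7]
tool_rot: [-1.013, 1.473, -1.473]
wrist_force: [-0.2, -0.4, -0.3]
opening: 0.006
time_s: 2.65
tcp_pos: [479.5, -61.0, 218.7]
tool_rot: [-1.011, 1.477, -1.477]
wrist_force: [-0.1, 0.8, -0.1]
opening: 0.007
top 2.65 [479.5 -61.  218.7]
 net weight 0.53 [ 408.4 -304.1    2.2]
scene 2.9 [479.6 -60.6 218.7]
yellow px [275.6 202.3] 62 [491.1 -76.7  51.2]
green px [259.1 206.6] 51 [505.8 -23.5  51.3]
red px [241.9 210.6] 66 [522.7  28.1  51.5]
 net yellow_top 0.42 [493.1 -80.   53.8]
 net green_top 0.43 [512.1 -26.   57.3]
 net red_top 0.49 [533.6  26.2  50.6]
 net weight 0.66 [623.9 -74.4  46.1]
wrist 3.15 [479.7 -60.2 218.7]
yellow px [283.  187.3] 28 [504.4 -82.4  53.6]
red px [266.7  77.1] 585 [526.3  23.8  54.6]
 net green_top 0.69 [512.4 -29.9  55.1]
 net red_top 0.93 [529.1  22.7  53.1]
 net weight 0.94 [619.8 -79.2  50.6]
[[-0.361  0.     0.933]
 [-0.933  0.    -0.361]
 [-0.    -1.     0.   ]]
```

View pics/wrist1.png

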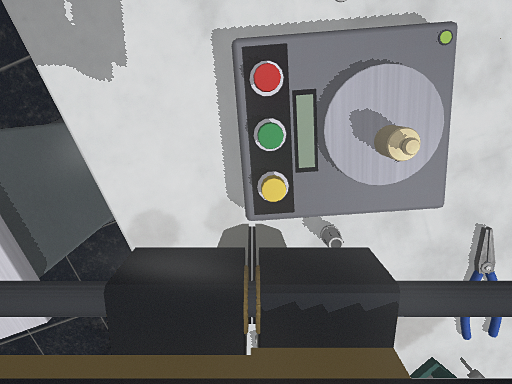

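The wrist view shows red at px (267,77), green at (270,134) and yellow at (273,187). The weight is at (402,143) on the pan, and the fingertips at (251,235) are clear of everything. I'll refine the key centres from the same picture.

```bash
sed -i "s/('yellow',20,34),('green',50,85)/('yellow',18,30),('green',60,85)/; s/>150/>110/" look.py
python3 - <<'E'
from h import *
import cv2
im=cv2.imread('pics/wrist1.png');h=cv2.cvtColor(im,cv2.COLOR_BGR2HSV)
for c in [(267,77),(270,134),(273,187)]: print(h[c[1],c[0]],h[c[1]+4,c[0]-5])
E
python3 look.py 2 wrist
```

```text
[  0 171 194] [  0 169 192]
[ 68 125 149] [ 68 123 147]
[ 25 145 222] [ 24 146 219]
wrist 3.4 [479.8 -60.2 218.6]
yellow px [273.1 188.4] 514 [494.7 -79.6  54.1]
yellow px [245.4 313. ] 153 [487.8 -32.8 324.1]
yellow px [257.7 313.1] 136 [490.2 -33.7 324.2]
yellow px [247.1 353. ] 61 [486.2 -38.2 329.1]
yellow px [317.  364.1] 1690 [498.6 -43.  332.1]
yellow px [400.7 362.7] 43 [513.7 -49.  331.6]
yellow px [110.1 366.2] 4085 [461.8 -29.  332.4]
yellow px [247.4 373.8] 34 [486.1 -38.6 334. ]
green px [270.2 135.6] 507 [510.5 -28.3  54.6]
red px [266.7  77.1] 590 [526.2  23.9  54.6]
 net yellow_top 0.8 [488.2 -83.4  56.2]
 net green_top 0.61 [514.5 -33.4  53.9]
 net red_top 0.95 [526.5  24.1  52.9]
 net weight 0.84 [619.7 -77.   48.8]
[[-0.361 -0.     0.933]
 [-0.933 -0.    -0.361]
 [ 0.    -1.    -0.   ]]
```

```bash
python3 -m crank '[[[7,40,10],[0,0,0]],[[14,80,20],[0,0,0]],[[14,115,20],[0,0,0]],[[14,140,20],[0,0,0]],[[14,152,20],[0,0,0]],[[14,152,20],[0,0,0]],[[14,152,20],[0,0,0]]]'
python3 look.py 3 wrist scene
```

```text
time_s: 4.53
tcp_pos: [493.9, -80.5, 67.9]
tool_rot: [-1.01, 1.474, -1.476]
wrist_force: [0.1, 0.3, 0.4]
opening: 0.003
wrist 4.525 [493.9 -80.5  67.9]
yellow px [254.8 217.3] 752 [497.6 -73.2  53.8]
yellow px [245.4 309.4] 175 [502.1 -52.5 173.1]
yellow px [257.6 310.6] 150 [504.4 -53.6 173.1]
yellow px [321.2 364.4] 1227 [513.4 -63.6 181.4]
yellow px [401.  362.5] 30 [527.8 -69.6 180.6]
yellow px [ 37.7 366. ] 1445 [463.  -44.4 181.5]
yellow px [184.  366.9] 1257 [489.  -54.4 181.9]
green px [247.4 135. ] 1711 [510.6 -28.3  54.6]
red px [239.3  25.8] 2269 [526.3  22.8  54.6]
 net yellow_top 0.59 [493.1 -83.3  61.2]
 net green_top 0.7 [508.8 -26.4  37.5]
 net red_top 0.92 [523.2  23.2  51.5]
 net weight 0.71 [526.   26.2  38.2]
scene 4.775 [493.6 -80.5  67.2]
yellow px [275.4 202.2] 71 [492.8 -78.   50.5]
green px [258.8 206.6] 55 [507.  -23.5  51.1]
red px [241.8 210.7] 73 [523.7  27.4  50.5]
 net yellow_top 0.51 [493.1 -78.1  55.5]
 net green_top 0.64 [513.9 -26.5  57.9]
 net red_top 0.61 [529.9  25.9  52.8]
 net weight 0.57 [620.  -78.9  46.1]
[[-0.361  0.001  0.933]
 [-0.933 -0.    -0.361]
 [-0.    -1.     0.001]]
```

View pics/wrist3.png

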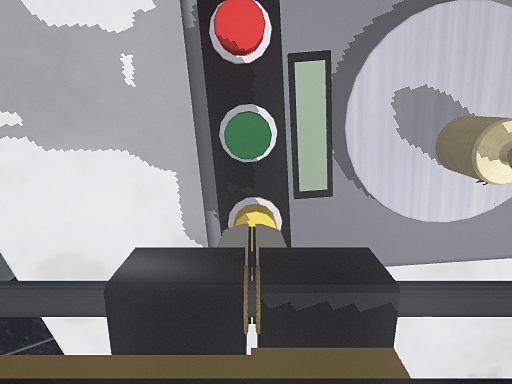

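View pics/scene3.png

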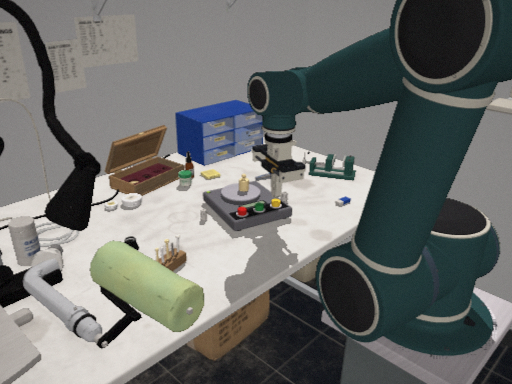

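The wrist view shows the yellow key at (255,215), directly under the fingertips at (252,230). Green is at (247,135) and red at (239,26), both clear. Now press gently.

```bash
python3 -m crank '[[[0,4,0],[0,0,0]],[[0,8,0],[0,0,0]],[[0,11,0],[0,0,0]],[[0,13,0],[0,0,0]],[[0,15,0],[0,0,0]],[[0,17,0],[0,0,0]],[[0,17,0],[0,0,0]],[[0,17,0],[0,0,0]]]'
```

```text
time_s: 6.02
tcp_pos: [493.3, -80.4, 49.8]
tool_rot: [-1.011, 1.476, -1.476]
wrist_force: [-2.3, -0.0, 3.0]
opening: 0.003
```

```bash
python3 -m crank '[[[0,1.5,0],[0,0,0]],[[0,3,0],[0,0,0]],[[0,4,0],[0,0,0]],[[0,4,0],[0,0,0]],[[0,4,0],[0,0,0]]]'; python3 look.py 4 wrist | head -5
```

```text
time_s: 6.65
tcp_pos: [493.4, -80.5, 45.7]
tool_rot: [-1.011, 1.475, -1.476]
wrist_force: [-2.7, 0.4, 5.7]
opening: 0.004
wrist 6.65 [493.4 -80.5  45.7]
yellow px [256.  225.8] 336 [497.6 -73.1  45.9]
yellow px [245.4 310.5] 162 [501.7 -52.6 151.1]
yellow px [257.7 310.1] 153 [504.1 -53.4 151.1]
yellow px [320.7 364.3] 1180 [512.9 -63.5 159.3]
```

```bash
Z='x'; python3 -m crank '[[[0,0,0],[0,0,0]],[[0,0,0],[0,0,0]],[[0,0,0],[0,0,0]],[[0,0,0],[0,0,0]],[[0,0,0],[0,0,0]],[[0,0,0],[0,0,0]],[[0,0,0],[0,0,0]],[[0,0,0],[0,0,0]],[[0,0,0],[0,0,0]],[[0,0,0],[0,0,0]],[[0,0,0],[0,0,0]],[[0,0,0],[0,0,0]]]'
python3 -m crank '[[[0,0,0],[0,0,0]],[[0,0,0],[0,0,0]],[[0,0,0],[0,0,0]],[[0,0,0],[0,0,0]],[[0,0,0],[0,0,0]],[[0,0,0],[0,0,0]],[[0,0,0],[0,0,0]],[[0,0,0],[0,0,0]],[[0,0,0],[0,0,0]],[[0,0,0],[0,0,0]]]'
python3 -m crank '[[[0,-4,0],[0,0,0]],[[0,-10,0],[0,0,0]],[[0,-18,0],[0,0,0]],[[0,-28,0],[0,0,0]],[[0,-36,0],[0,0,0]],[[0,-36,0],[0,0,0]],[[0,-36,0],[0,0,0]]]'
python3 look.py 5 wrist
```

```text
time_s: 8.4
tcp_pos: [493.4, -80.5, 45.8]
tool_rot: [-1.011, 1.475, -1.476]
wrist_force: [-2.3, 0.5, 6.6]
opening: 0.006
time_s: 9.65
tcp_pos: [493.4, -80.5, 45.7]
tool_rot: [-1.011, 1.475, -1.476]
wrist_force: [-3.1, -0.6, 6.1]
opening: 0.004
time_s: 10.52
tcp_pos: [493.2, -80.4, 81.4]
tool_rot: [-1.012, 1.476, -1.475]
wrist_force: [0.1, 0.1, 0.8]
opening: 0.008
wrist 10.525 [493.2 -80.4  81.4]
yellow px [255.7 213.6] 954 [496.7 -75.5  53.8]
yellow px [257.7 308.7] 158 [504.  -53.2 186.7]
yellow px [245.4 310.7] 163 [501.5 -52.7 186.7]
yellow px [250.3 352.3] 32 [500.1 -59.  191.4]
yellow px [321.6 364. ] 1177 [513.  -63.6 194.8]
yellow px [ 40.3 366.1] 1578 [462.9 -44.5 195.2]
yellow px [181.6 366.9] 1114 [488.2 -54.1 195.5]
yellow px [402.9 365.9] 28 [527.3 -69.4 195. ]
green px [249.  132.7] 1491 [510.6 -28.3  54.6]
red px [241.5  30.5] 2001 [526.4  23.2  54.6]
 net yellow_top 0.85 [490.7 -81.9  57.4]
 net green_top 0.89 [508.8 -30.2  53.6]
 net red_top 0.79 [527.4  23.2  53.2]
 net weight 0.79 [621.5 -77.2  45.4]
[[-0.361 -0.     0.933]
 [-0.933  0.    -0.361]
 [ 0.    -1.    -0.   ]]
```

View pics/wrist5.png

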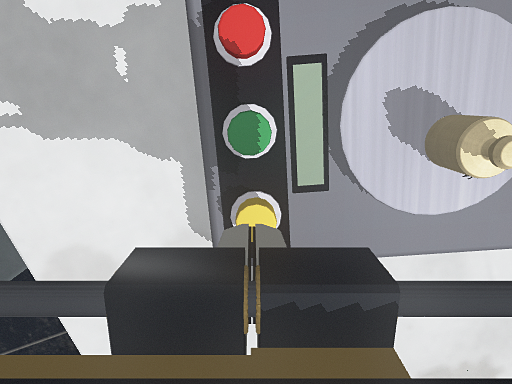

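The yellow key is back up: its top at px (256,213) reads z=53.8. The weight hasn't moved. Next is green, at px (249,132) and about (510.6, -28.5).

```bash
python3 -m crank '[[[-15,0,-0.5],[0,0,0]],[[-35,0,-1.5],[0,0,0]],[[-50,0,-2.5],[0,0,0]],[[-54.5,4,-2.5],[0,0,0]],[[-54.5,10,-2.5],[0,0,0]],[[-54.5,14,-2.5],[0,0,0]],[[-54.5,14,-2.5],[0,0,0]],[[-54.5,14,-2.5],[0,0,0]]]'
python3 look.py 6 wrist|grep -v ' 1[0-9][0-9]\.[0-9]\]'
```

```text
time_s: 11.78
tcp_pos: [510.7, -29.0, 67.8]
tool_rot: [-1.011, 1.476, -1.476]
wrist_force: [-0.0, -0.6, 0.3]
opening: 0.006
wrist 11.775 [510.7 -29.   67.8]
yellow px [251.5 311.3] 403 [520.   -1.9 173. ]
green px [254.5 217.2] 529 [514.2 -21.4  54.1]
green px [251.5 239. ] 39 [512.7 -20.7  86. ]
 net yellow_top 0.65 [494.1 -82.2  58. ]
 net green_top 0.9 [512.3 -30.3  52.1]
 net red_top 0.84 [527.   21.6  53.8]
 net weight 0.83 [618.  -76.5  48.4]
[[-0.361  0.     0.933]
 [-0.933 -0.    -0.361]
 [ 0.    -1.     0.   ]]
```

View pics/wrist6.png

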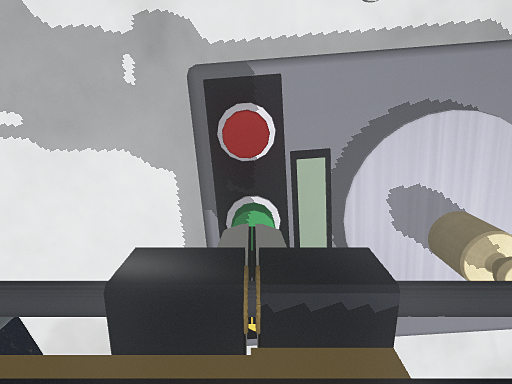

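The tips are centred over green at (254,217), red at (246,132) is clear, and the weight stands well to the side. Press green.

```bash
python3 -m crank '[[[0,4,0],[0,0,0]],[[0,8,0],[0,0,0]],[[0,11,0],[0,0,0]],[[0,13,0],[0,0,0]],[[0,15,0],[0,0,0]],[[0,17,0],[0,0,0]],[[0,18.5,0],[0,0,0]],[[0,20,0],[0,0,0]],[[0,21.5,0],[0,0,0]],[[0,21.5,0],[0,0,0]],[[0,21.5,0],[0,0,0]]]'
python3 -m crank '[[[0,0,0],[0,0,0]],[[0,0,0],[0,0,0]],[[0,0,0],[0,0,0]],[[0,0,0],[0,0,0]]]'
```

```text
time_s: 13.4
tcp_pos: [510.6, -28.7, 46.2]
tool_rot: [-1.011, 1.476, -1.476]
wrist_force: [-3.2, 1.1, 5.8]
opening: 0.006
time_s: 13.9
tcp_pos: [510.7, -28.7, 46.2]
tool_rot: [-1.011, 1.476, -1.476]
wrist_force: [-3.1, 1.3, 5.2]
opening: 0.007
```

"In the same way" could mean the same two seconds, and there's time, so I'll hold a bit longer and then withdraw.

```bash
python3 -m crank '[[[0,0,0],[0,0,0]],[[0,0,0],[0,0,0]],[[0,0,0],[0,0,0]],[[0,0,0],[0,0,0]],[[0,0,0],[0,0,0]],[[0,0,0],[0,0,0]],[[0,0,0],[0,0,0]],[[0,0,0],[0,0,0]],[[0,0,0],[0,0,0]],[[0,0,0],[0,0,0]],[[0,0,0],[0,0,0]],[[0,0,0],[0,0,0]]]'
python3 -m crank '[[[0,-4,0],[0,0,0]],[[0,-10,0],[0,0,0]],[[0,-20,0],[0,0,0]],[[0,-40,0],[0,0,0]],[[0,-70,0],[0,0,0]],[[0,-110,0],[0,0,0]],[[15,-150,0],[0,0,0]],[[55,-172,0],[0,0,0]],[[90,-172,0],[0,0,0]],[[90,-172,0],[0,0,0]],[[90,-172,0],[0,0,0]],[[90,-172,0],[0,0,0]]]'
python3 look.py 7 scene wrist
```

```text
time_s: 15.4
tcp_pos: [510.6, -28.7, 46.2]
tool_rot: [-1.011, 1.476, -1.476]
wrist_force: [-4.4, 0.6, 5.3]
opening: 0.004
time_s: 16.9
tcp_pos: [478.4, -112.0, 218.3]
tool_rot: [-1.012, 1.475, -1.475]
wrist_force: [0.3, 0.1, -0.2]
opening: 0.005
scene 16.9 [ 478.4 -112.   218.3]
yellow px [275.4 202.3] 70 [492.3 -77.5  50.7]
green px [258.9 206.4] 57 [506.9 -23.8  51.7]
red px [241.9 210.6] 72 [523.2  27.7  51.1]
 net yellow_top 0.61 [496.5 -86.8  38.3]
 net green_top 0.55 [516.2 -26.6  54.6]
 net red_top 0.65 [530.9  23.5  54. ]
 net weight 0.66 [621.6 -74.8  45.7]
wrist 17.15 [ 478.3 -112.3  218.1]
yellow px [256.6 141.1] 526 [494.6 -80.6  54.5]
yellow px [245.4 312.3] 154 [486.4 -84.8 323.6]
yellow px [257.8 302.6] 62 [489.6 -83.7 323.4]
yellow px [257.5 323.5] 72 [487.9 -88.1 323.7]
yellow px [114.9 366. ] 4234 [461.3 -81.5 331.8]
yellow px [327.5 363.8] 1765 [499.1 -96.  331.4]
yellow px [401.1 363.9] 59 [ 512.2 -101.1  331.3]
yellow px [272.  372.3] 47 [489.  -92.2 333.4]
yellow px [261.9 373.2] 34 [487.3 -91.5 333.6]
green px [252.6  83.4] 572 [510.4 -28.7  54.6]
red px [248.4  20.9] 718 [526.2  22.8  54.7]
 net yellow_top 0.64 [492.3 -82.9  55.9]
 net green_top 0.95 [515.1 -31.6  55.2]
 net red_top 0.58 [524.8  22.9  52.1]
 net weight 0.61 [622.  -76.8  46.3]
[[-0.36  -0.     0.933]
 [-0.933  0.    -0.36 ]
 [-0.    -1.    -0.   ]]
```

View pics/wrist7.png

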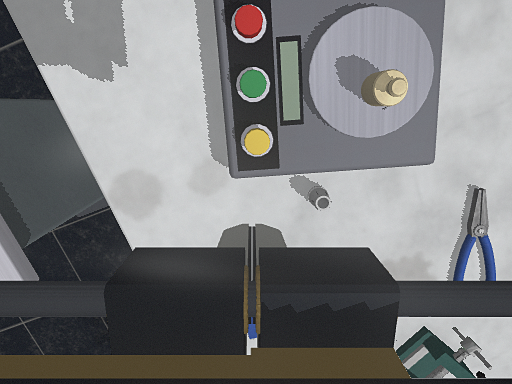

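View pics/scene7.png

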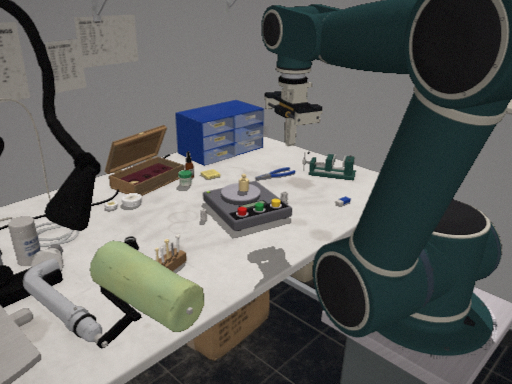

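All three keys are up at z≈54.6: yellow (257,141), green (253,83) and red (248,21). The weight at (390,88) and the collet at (320,201) are standing where they were, and the arm is clear.

```bash
python3 -c "
from bench import job
print(job.finish_job())"
```

```text
the job is handed in; nothing more can be done
None
```

I ran the full calibration press sequence and handed the job in at about 17 s of the 38 s allowed. The hand-in gives no verdict.

- **Yellow key:** held about 8 mm down with roughly 6 N for about 3 s, using the closed fingertips. I then let it come up, and a picture showed its top back at about 54 mm.
- **Green key:** held about 8 mm down with roughly 5.5 N for about 2 s, then I withdrew to 218 mm height.
- **Last checks:**
  - All three key tops read about 54.6 mm, which is up.
  - The weight is upright at about (622, -77), within measurement scatter of its start position.
  - The wrist force is about zero.
  - The bystanders in view look undisturbed. I judged them by eye and did not measure them again.

**Disagreements:**
- The networks' key positions differed from the colour and depth measurements by a few mm, and some were simply wrong. One put the yellow top at z = 38 mm in the last scene view. I relied on the wrist camera's colour and depth, which matched the 55 mm key spacing and 54 mm height to within 1–2 mm.
- A sideways force of 2–4 N showed during both presses. I put it down to friction.

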